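# Un-nest the sample cups and file them in their size rows

## Task

Take the three nested aluminium sample cups apart and file each one in the row of its own size, standing on the board wholly between the white rails, in front of the cup already there. Set the small and the medium cup down gently without dropping them; the large one must not be lifted: slide it along the board into its row. Keep all cups upright and leave the bottle, lens cap, post and screwdriver where they are.

Things in the scene. Friction and masses are not known exactly. Their poses are not given: they have to be found in the camera images.
- large_cup: large sample cup, plain aluminium, straight-sided, round, open at the top: 90 mm outer diameter, 34 mm tall, wall 3 mm (inner diameter 84 mm), floor 4 mm thick, about 0.1 kg. At the start: bottom of the nest, standing on the work surface. Once empty it is easily towed by nearly shut fingers standing inside it (spread fingers may wedge and tip it). Origin: centre of its underside; z is up the cup's axis.
- medium_cup: medium sample cup, plain aluminium, straight-sided, round, open at the top: 60 mm outer diameter, 62 mm tall, wall 3 mm (inner diameter 54 mm), floor 4 mm thick, about 0.1 kg. At the start: standing loose inside the large cup. In the nest its top 32 mm stand clear above the rim of the large cup. Origin: centre of its underside; z is up the cup's axis.
- small_cup: small sample cup, plain aluminium, straight-sided, round, open at the top: 36 mm outer diameter, 88 mm tall, wall 3 mm (inner diameter 30 mm), floor 4 mm thick, about 0.1 kg. At the start: standing loose inside the medium cup, its rim the highest of the three. In the nest its top 30 mm stand clear above the rim of the medium cup. Origin: centre of its underside; z is up the cup's axis.
- large_row: row for large cups, fixed: U of white rails (6 mm thick, 14 high, 220 long) on the work surface, no floor, 104 mm clear between side rails. Origin: on the surface, mid length and width; x points along the row, away from the robot, to its closed end (open mouth at x = -110 mm, inside of end rail at +104 mm). The rows stand side by side in any order.
- large_stock: cup exactly like the large cup, loose, already standing in the far end of the large row, its centre at x = 48 to 56 mm of the row. Room for one more is left in front of it; it may be nudged. Origin: centre of its underside.
- medium_row: row for medium cups, fixed: U of white rails (6 mm thick, 14 high, 220 long) on the work surface, no floor, 72 mm clear between side rails. Origin: on the surface, mid length and width; x points along the row, away from the robot, to its closed end (open mouth at x = -110 mm, inside of end rail at +104 mm). The rows stand side by side in any order.
- medium_stock: cup exactly like the medium cup, loose, already standing in the far end of the medium row, its centre at x = 60 to 72 mm of the row. Room for one more is left in front of it; it may be nudged. Origin: centre of its underside.
- small_row: row for small cups, fixed: U of white rails (6 mm thick, 14 high, 220 long) on the work surface, no floor, 46 mm clear between side rails. Origin: on the surface, mid length and width; x points along the row, away from the robot, to its closed end (open mouth at x = -110 mm, inside of end rail at +104 mm). The rows stand side by side in any order.
- small_stock: cup exactly like the small cup, loose, already standing in the far end of the small row, its centre at x = 72 to 84 mm of the row. Room for one more is left in front of it; it may be nudged. Origin: centre of its underside.
- amber_bottle: bystander: amber bottle with black cap, 38 mm diameter, 85 mm tall, standing at the left of the board; origin at the centre of its underside
- lens_cap: bystander: black disc-shaped lens cap, 38 mm diameter, 10 mm high, on the left; origin at the centre of its underside
- post: bystander: short steel optical post, 75 mm tall, 13 mm diameter with a 32 mm foot, standing on the right; origin at the centre of its underside
- driver: bystander: screwdriver with red handle, 150 mm long, lying on the right; origin under the middle of it
Mind the look-alikes: they are no part of the job. What is shaped like the medium_cup but green or purple is not meant.

How it is judged (in metres and radians):
At the end, for the whole second after the job is handed in: Each of the three cups stands upright (within about 3 degrees), at rest and released, on the board in the row of its own size, wholly within the length of the rails (edge at most 2 mm out of the mouth) and between them, with the stock cup still upright in the same row behind it (x of large_cup in the frame of large_row between -0.067 and 0 m and y of large_cup in the frame of large_row between -0.01 and 0.01 m and height (world z) of each of large_cup, large_stock, medium_cup, medium_stock, small_cup, small_stock below 0.004 m and angle between each of large_cup, large_stock, medium_cup, medium_stock, small_cup, small_stock's own z axis and vertical below 0.06 rad and linear speed of each of large_cup, medium_cup, small_cup below 0.01 m/s and contact force between the fingers and large_cup below 0.05 N and x of large_stock in the frame of large_row between 0.03 and 0.105 m and y of large_stock in the frame of large_row between -0.01 and 0.01 m and x of medium_cup in the frame of medium_row between -0.082 and 0.02 m and y of medium_cup in the frame of medium_row between -0.009 and 0.009 m and contact force between the fingers and medium_cup below 0.05 N and x of medium_stock in the frame of medium_row between 0.03 and 0.105 m and y of medium_stock in the frame of medium_row between -0.009 and 0.009 m and x of small_cup in the frame of small_row between -0.094 and 0.055 m and y of small_cup in the frame of small_row between -0.008 and 0.008 m and contact force between the fingers and small_cup below 0.05 N and x of small_stock in the frame of small_row between 0.03 and 0.105 m and y of small_stock in the frame of small_row between -0.008 and 0.008 m); the robot touches nothing.
It fails at once if a cup is tipped over (more than about 35 degrees) (angle between any of large_cup, large_stock, medium_cup, medium_stock, small_cup, small_stock's own z axis and vertical above 0.6 rad).
It fails at once if the small or the medium cup is dropped (falls free at more than 0.6 m/s) ((linear speed of medium_cup above 0.6 m/s and contact force between medium_cup and anything else below 0.005 N) or (linear speed of small_cup above 0.6 m/s and contact force between small_cup and anything else below 0.005 N)).
It fails at once if the large cup is lifted off the board (more than 15 mm) instead of being slid (height (world z) of large_cup above 0.015 m).
It fails at once if the bottle, lens cap, post or screwdriver is moved more than 25 mm (distance of any of amber_bottle, lens_cap, post, driver from where it was at the start of the episode above 0.025 m).
It also fails if it takes over 72 s, if anything falls off the work surface, if the arm or the gripper's body presses on something with over 40 N, if the wrist force passes 120 N, or if a joint passes its speed limit or range.

## Robot

A 6-joint arm with a two-finger parallel gripper is mounted at the origin on the work surface. World frame = base frame: x ahead of the robot, y to its left, z up, the work surface at z = 0. Lengths are in mm, angles in rad, forces in N, time in s.
With the tool pointing down it reaches from about 350 to 850 mm from the base axis. Payload 8.1 kg.
Tool frame: the origin (TCP) lies at the very end of the fingers, on their centre line; the grasp point (between the pads) lies behind it (env.grip_depth is the y of the grasp point in the tool frame, in mm); y points along the fingers, z is the direction in which the jaws open and shut, and the axes are right-handed (so a half turn about y gives the same grasp; the last joint's range is limited). The gripper opens to 85 mm and grips with 20 to 120 N. Pads are 22 mm wide; open, the fingers measure 114 mm over their backs; the gripper's body (76 mm by 85 mm) begins 54 mm behind the grasp point. The pads swing forward as they close: fully open they stand 13 mm farther back than shut.
Start: joints at [1.16, 0.13, 1.488, -0, 1.523, -0.085], TCP at [192.019, 568.449, 231.292] pointing down, gripper open.
Joint ranges: [-2.96, 2.96], [-0.89, 2.26], [0.02, 2.5], [-1.34, 4.48], [0, 2.73], [-2.66, 2.66]. Speed limits (rad/s): [2.39, 2.39, 2.79, 3.14, 3.14, 3.14].

## Interface

Orientations are given as a unit quaternion [x, y, z, w].
In Python, from bench import env, eyes, ticket gives the robot as it stands.
- The arm moves only by the tool send_rows, never from a script. Its argument "steps" is a list that holds one entry, the list of rows, each a list of 7 numbers: the turn, a rotation vector about the tool's x, y, z in degrees, then the shift along the tool's x, y, z in mm, then the closure, from -1 (fully open) to 1 (shut), so that 0 is half open. A call has 1 to 12 rows; each row shifts and turns the commanded pose from where the row before left it, along the tool's axes as they then stand; what a row does not reach is not made up. A row lasts 1/12 s, in which the tool goes at most 41.7 mm and 7.16 degrees, less where a joint would pass 70% of its speed; a pose out of reach is approached as far as the arm can. A call with a gripper value outside its range is refused whole. The fingers move at their own pace and stop on an object; "force" is the grip in N (left out, the last holds). Time passes only in rows, so rows that do not move let the fingers close. It gives the time, the measured TCP pose, the force and the opening at its end, in the units of the state.
- env.state(): the state, without advancing time (a new reading comes with each control period).
- eyes.capture(name): name is "side" or "top" or "wrist"; returns a dict with "color" (384x512x3 uint8, blue, green, red), "K" (3x3 intrinsics, pixels), "extrinsics" (4x4, takes a point from camera to world coordinates); the wrist camera has in their place "tool_from_camera" (4x4, takes a point from camera to tool coordinates, whose origin is the TCP and whose axes are the tool frame's). Camera axes: x right, y up, looking along -z (the intrinsics and any distortion apply to the point x, -y, -z); pixel columns grow to the right and rows downward; lengths in mm; the calibration is good to about 2 mm. A picture is of the moment at which its call begins: read the wrist's pose just before it. There is no depth.
- ticket.sign_off(): hands the job in, once; it reports no verdict.
The state is a dict: "time_s": time; "qpos": joint angles; "joint_vel": joint speeds; "tau": joint torques, N m; "position": TCP position; "orientation": TCP orientation; "ft_force": force on the tool from outside, world axes, zero at the start; "torque": the same for the moment, N m; "opening": opening from 0.0 (shut) to 1.0 (fully open).
Only numpy, scipy, OpenCV 4.12 (cv2) and the standard library are available. Lean on these libraries where they do the work, as an engineer would, in place of code of your own. Each camera call takes 0.05 s, during which the arm holds its last target.

## Working session

There is one attempt and no reset: what is moved stays moved. The work goes in short steps, Python scripts to look and compute and a tool call to move; the robot and the scene stay as the last step left them, time stands still between calls to the robot, and variables do not carry over. Pictures are saved under pics/ and viewed, and the job is handed in when it is done.

Besides the shell and the picture viewer there is one more tool, called after ">>>" as name([rows], argument=value, ...), one row to a line, values as JSON. send_rows: Moves the arm, as the interface text tells. Its arguments: {"type":"object","properties":{"steps":{"type":"array","items":{"type":"array","items":{"type":"array","items":{"type":"number"}}}},"force":{"type":"number"}},"required":["steps"]}

```bash
ls -la; mkdir -p pics
python3 - <<'E'
from bench import env, eyes, ticket
import cv2, numpy as np
print(env.state()); print(env.grip_depth)
for n in ["side","top","wrist"]:
    c=eyes.capture(n); cv2.imwrite(f"pics/{n}0.png",c["color"]); print(n,c["K"],c.get("extrinsics",c.get("tool_from_camera")),[k for k in c])
E
```

```text
total 12
drwxr-xr-x  3 agent agent 4096 Dec  5 23:39 .
drwxr-xr-x 23 root  root  4096 Dec  5 23:39 ..
drwxr-xr-x  2 agent agent 4096 Dec  5 23:39 pics
{'time_s': 0.0, 'qpos': array([ 1.15959087e+00,  1.31160690e-01,  1.48930306e+00,  2.58695691e-05,
        1.52303609e+00, -8.54040402e-02]), 'joint_vel': array([-3.53850502e-05,  1.42262523e-03,  8.51888771e-04,  9.21830651e-04,
       -2.71341160e-04,  2.65774723e-04]), 'tau': array([ 5.29640347e-04, -5.69361520e+01, -5.00573087e+01, -1.69063082e-04,
        1.38973090e-02,  1.13716123e-05]), 'position': array([191.78346758, 567.91962075, 230.23168638]), 'orientation': array([ 0.69839637, -0.11485438,  0.11450524, -0.69709364]), 'ft_force': array([-0.20783084,  0.84499769, -0.42300715]), 'torque': array([-0.02431762,  0.04400398, -0.05256808]), 'opening': 0.9983241750366024}
-18.700000000000003
side [[389.39691664   0.         254.49292407]
 [  0.         389.39691664 189.3578238 ]
 [  0.           0.           1.        ]] [[ 9.79334999e-01  8.67737221e-02 -1.82683554e-01  3.98926700e+02]
 [-2.01883175e-01  4.73427838e-01 -8.5738513
[... 352 characters left out ...]
-5.20425713e-02  4.93918943e+02]
 [-9.99848878e-01  6.13466469e-03 -1.62661602e-02 -9.59624661e+00]
 [-1.59244576e-02  5.21481433e-02  9.98512385e-01  1.11423354e+03]
 [ 0.00000000e+00  0.00000000e+00  0.00000000e+00  1.00000000e+00]] ['color', 'K', 'extrinsics']
wrist [[270.56244365   0.         251.04496039]
 [  0.         270.56244365 193.86521877]
 [  0.           0.           1.        ]] [[ 1.41720944e-04 -9.62632573e-01 -2.70810837e-01 -6.96913473e+01]
 [ 1.07870396e-03  2.70810829e-01 -9.62631981e-01 -1.42492386e+02]
 [ 9.99999408e-01 -1.55699608e-04  1.07677513e-03  8.27136160e-01]
 [ 0.00000000e+00  0.00000000e+00  0.00000000e+00  1.00000000e+00]] ['color', 'K', 'tool_from_camera']
```

View pics/top0.png

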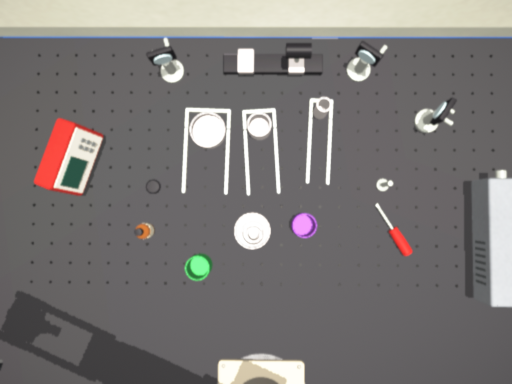

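View pics/side0.png

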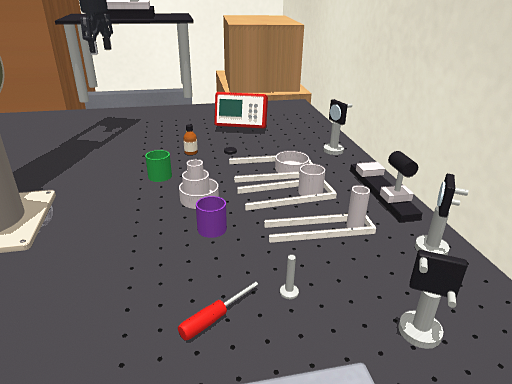

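```bash
cat > h.py <<'E'
from bench import env, eyes, ticket
import cv2, numpy as np
from scipy.spatial.transform import Rotation as R
def bp(c,u,v,z,T=None):
    T=c["extrinsics"] if T is None else T
    K=c["K"]; d=np.array([(u-K[0,2])/K[0,0],-(v-K[1,2])/K[1,1],-1.]); d=T[:3,:3]@d; o=T[:3,3]
    return (o+d*(z-o[2])/d[2])[:2]
def pr(c,P,T=None):
    T=c["extrinsics"] if T is None else T
    K=c["K"]; p=(np.atleast_2d(P)-T[:3,3])@T[:3,:3]
    return np.c_[K[0,0]*p[:,0]/-p[:,2]+K[0,2], K[1,1]*p[:,1]/p[:,2]+K[1,2]]
def wristcap():
    s=env.state(); T=np.eye(4); T[:3,:3]=R.from_quat(s["orientation"]).as_matrix(); T[:3,3]=s["position"]
    c=eyes.capture("wrist"); c["extrinsics"]=T@c["tool_from_camera"]; return c,s
def circ(c,x,y,z,r):
    a=np.linspace(0,2*np.pi,60); return pr(c,np.c_[x+r*np.cos(a),y+r*np.sin(a),0*a+z])
E
python3 - <<'E'
import cv2
i=cv2.imread("pics/top0.png")
cv2.imwrite("pics/rows0.png",cv2.resize(i[90:205,170:345],None,fx=4.5,fy=4.5,interpolation=cv2.INTER_CUBIC))
cv2.imwrite("pics/nest0.png",cv2.resize(i[195:290,170:330],None,fx=5,fy=5,interpolation=cv2.INTER_CUBIC))
E
```

```text
(no output)
```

View pics/rows0.png

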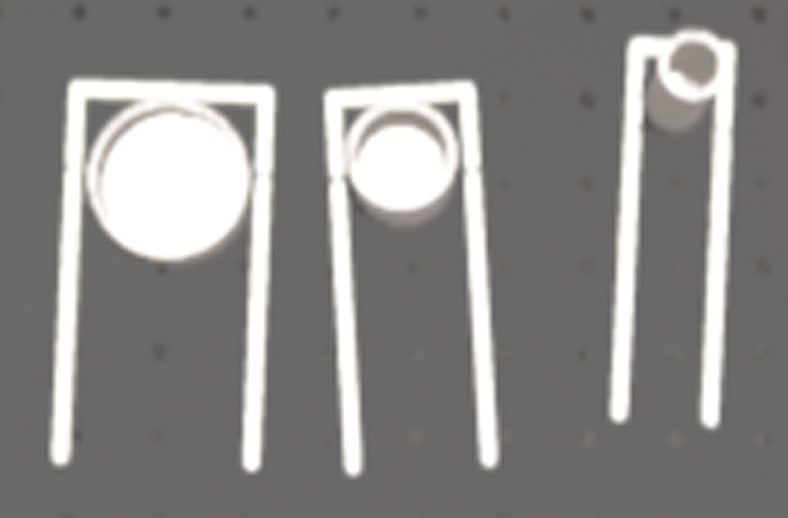

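View pics/nest0.png

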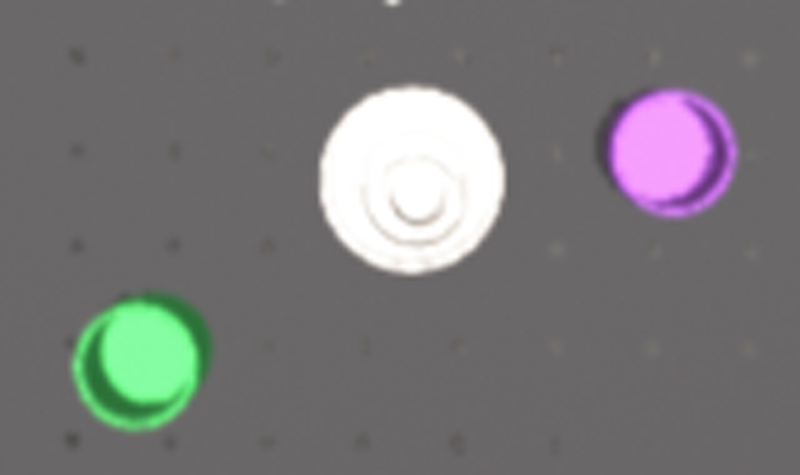

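```bash
cat > rows.py <<'E'
from h import *
# windows in top image: (left rail col at row band...), rough
def meas(c,verbose=True):
    g=c["color"].astype(float).min(2)
    spec={"large":(((185,183),(229,226)),145,190,104),"medium":(((246,249),(275,279)),145,190,72),"small":(((310,307),(331,328)),125,178,46)}
    out={}
    for n,(rails,v0,v1,w) in spec.items():
        pts=[]
        for (ua,ub) in rails:
            P=[]
            for v in range(v0,v1):
                u=ua+(ub-ua)*(v-v0)/(v1-v0); lo=int(round(u-6)); s=g[v,lo:lo+13]; s=np.clip(s-s.min()-40,0,None)
                if s.sum()<60: continue
                P.append(bp(c,(s*np.arange(lo,lo+13)).sum()/s.sum(),v,12))
            P=np.array(P); pts.append(P)
        # common dir: y = a + b x
        fs=[np.polyfit(P[:,0],P[:,1],1) for P in pts]
        out[n]=fs
        if verbose: print(n,fs,[P[:,0].min() for P in pts],"width",abs(fs[0][1]-fs[1][1]+(fs[0][0]-fs[1][0])*pts[0][:,0].mean()), 'expect',w+6)
    return out
if __name__=="__main__":
    c=eyes.capture("top"); meas(c)
    s=4.5
    for (u,v) in [(60,463),(252,468),(353,472),(489,463),(619,420),(711,424)]: print("mouth",bp(c,170+u/s,90+v/s,12))
    for (u,v) in [(77,85),(268,92),(332,95),(467,88),(640,43),(730,45)]: print("end",bp(c,170+u/s,90+v/s,12))
E
python3 rows.py
```

```text
large [array([-2.79296388e-02,  2.21855854e+02]), array([-2.99505562e-02,  1.12745378e+02])] [np.float64(543.0651167913453), np.float64(543.7542645361119)] width 110.3239159928736 expect 110
medium [array([0.06381617, 3.85178758]), array([ 6.34252376e-02, -7.42594172e+01])] [np.float64(544.1143242331569), np.float64(544.6053203251607)] width 78.34628232181367 expect 78
small [array([-4.65801349e-02, -8.83798485e+01]), array([-4.72088281e-02, -1.40138128e+02])] [np.float64(576.155765336289), np.float64(576.4560674853318)] width 52.16309113553333 expect 52
mouth [532.97201006 205.82463883]
mouth [530.80149729  94.95969101]
mouth [528.87495675  36.78759301]
mouth [534.55149413 -41.33090345]
mouth [ 559.74411743 -115.85212286]
mouth [ 557.76228877 -168.57087077]
end [753.28318442 199.48883093]
end [749.52771181  88.06772819]
end [747.88807241  50.81899319]
end [752.25331731 -27.56049706]
end [ 778.97610663 -127.77589461]
end [ 777.951388   -179.86571403]
```

```bash
cat > nest.py <<'E'
from h import *
i=cv2.imread("pics/top0.png"); 
c=eyes.capture("top")
s=env.state(); print(R.from_quat(s["orientation"]).as_matrix().round(4))
# crop origin (170,195) scale 5 ; ring centres read: 
def q(u,v,z): return bp(c,170+(u+.5)/5-.5,195+(v+.5)/5-.5,z).round(1)
print("large",q(412,179,34),"green",q(138,363,62),"purple",q(673,153,62))
print("med",q(413,191,66),"small",q(417,190,96))
for n,(u,v) in dict(lc=(153,186),bot=(145,231),post=(383,184)).items(): print(n,bp(c,u,v,20))
E
python3 nest.py
python3 - <<'E'
import cv2
i=cv2.imread("pics/top0.png")[208:256,228:280].astype(float).min(2)
import numpy as np
i=np.clip((i-i.min())/(i.max()-i.min()),0,1)**4*255
cv2.imwrite("pics/nest1.png",cv2.resize(i.astype('uint8'),None,fx=11,fy=11,interpolation=cv2.INTER_CUBIC))
E
```

```text
[[ 9.474e-01 -4.000e-04  3.201e-01]
 [-3.201e-01 -8.000e-04  9.474e-01]
 [-1.000e-04 -1.000e+00 -9.000e-04]]
large [438.6  26.1] green [349.1 159. ] purple [ 453.7 -102.9]
med [434.4  24.5] small [436.6  21.7]
lc [549.97134488 283.05552691]
bot [434.18178639 301.35597718]
post [ 558.72018553 -307.81481382]
```

View pics/nest1.png

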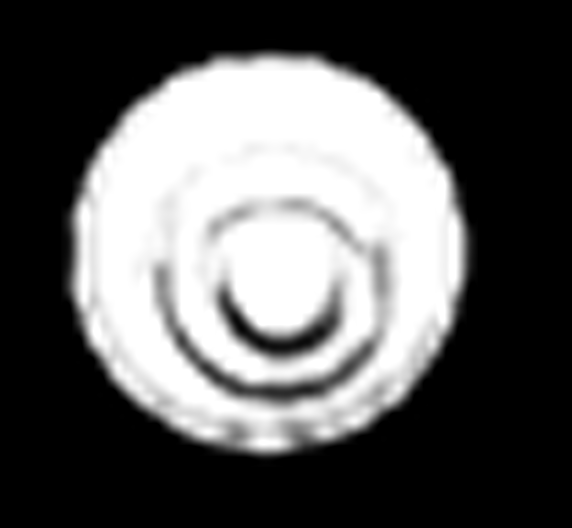

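View pics/wrist0.png

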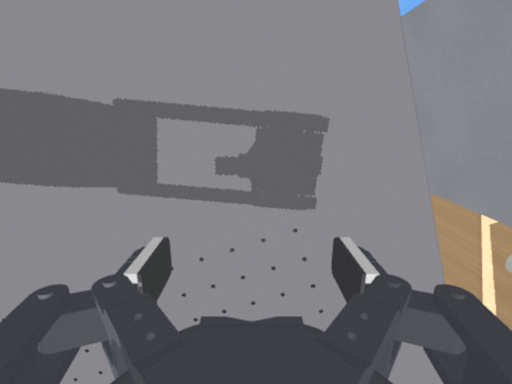

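>>> send_rows([
  [[0,-6.23,0,0,0,0,-1],[0,-6.23,0,0,0,0,-1],[0,-6.23,0,0,0,0,-1],[0,0,0,13.6,0,-30.3,-1],[0,0,0,13.6,0,-30.3,-1],[0,0,0,13.6,0,-30.3,-1],[0,0,0,13.6,0,-30.3,-1],[0,0,0,13.6,0,-30.3,-1],[0,0,0,13.6,0,-30.3,-1],[0,0,0,13.6,0,-30.3,-1],[0,0,0,13.6,0,-30.3,-1],[0,0,0,13.6,0,-30.3,-1]],
], force=25)

```text
time_s: 1.25
position: [314.8, 294.4, 231.3]
orientation: [-0.707, -0.0, 0.0, 0.707]
ft_force: [0.6, -0.1, 0.4]
opening: 1.001
```

>>> send_rows([
  [[0,0,0,13.6,0,-30.3,-1],[0,0,0,13.6,0,-30.3,-1],[0,0,0,13.6,0,-30.3,-1],[0,0,0,13.6,0,-30.3,-1],[0,0,0,13.6,0,-30.3,-1],[0,0,0,13.6,0,-30.3,-1],[0,0,0,13.6,0,-30.3,-1],[0,0,0,13.6,0,-30.3,-1],[0,0,0,13.6,0,-30.3,-1],[0,0,0,0,0,0,-1],[0,0,0,0,0,0,-1]],
])

```text
time_s: 2.17
position: [437.3, 21.6, 231.1]
orientation: [-0.707, 0.001, -0.001, 0.707]
ft_force: [-0.3, 0.1, 0.9]
opening: 1.0
```

Run:
```python
from h import *
c,s=wristcap(); print(s["time_s"],s["position"],R.from_quat(s["orientation"]).as_matrix().round(4))
cv2.imwrite("pics/w1.png",c["color"]); np.savez("w1.npz",K=c["K"],extrinsics=c["extrinsics"])
im=cv2.resize(c["color"],None,fx=1.5,fy=1.5,interpolation=cv2.INTER_CUBIC)
for (x,y,z,r) in [(438.6,26.1,34,45),(434.4,24.5,66,30),(436.6,21.7,96,18)]:
    cv2.polylines(im,[np.round(circ(c,x,y,z,r)*1.5+.25).astype(int)],True,(0,0,255),1)
cv2.imwrite("pics/w1o.png",im)
```

```text
2.1667 [437.25653009  21.63881259 231.12336977] [[ 1.0e+00 -5.0e-04  3.2e-03]
 [-3.2e-03  1.0e-04  1.0e+00]
 [-5.0e-04 -1.0e+00  1.0e-04]]
```

View pics/w1o.png

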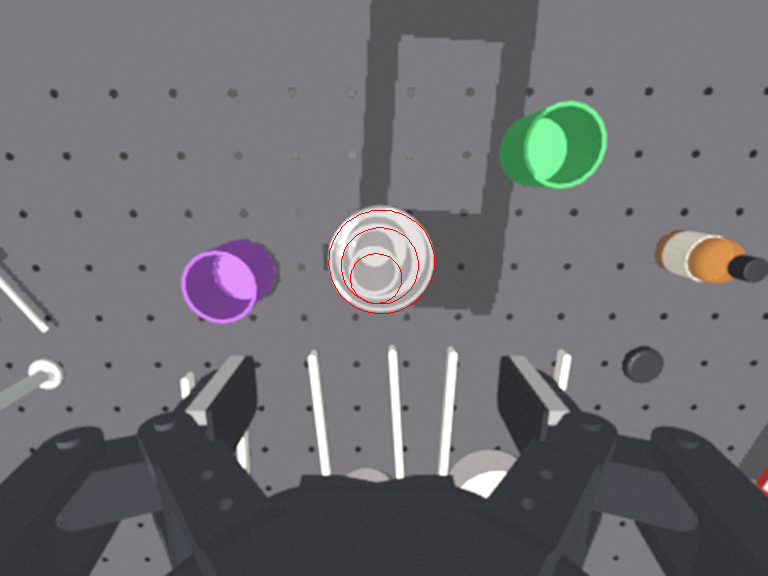

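Run:
```python
from h import *
w=np.load("w1.npz"); i=cv2.imread("pics/w1.png")
print(pr(w,[[437,22,96]]))
k=7
for n,ov in (("a",0),("b",1)):
    im=cv2.resize(i[130:215,210:300],None,fx=k,fy=k,interpolation=cv2.INTER_CUBIC)
    if ov:
      for (x,y,z,r) in [(438.6,26.1,34,45),(434.4,24.5,66,30),(436.6,21.7,96,18)]:
        p=circ(w,x,y,z,r)-[210,130]
        cv2.polylines(im,[np.round((p+.5)*k-.5).astype(int)],True,(0,0,255),1)
    cv2.imwrite(f"pics/w1{n}.png",im)
```

```text
[[250.58661818 185.83933803]]
```

View pics/w1b.png

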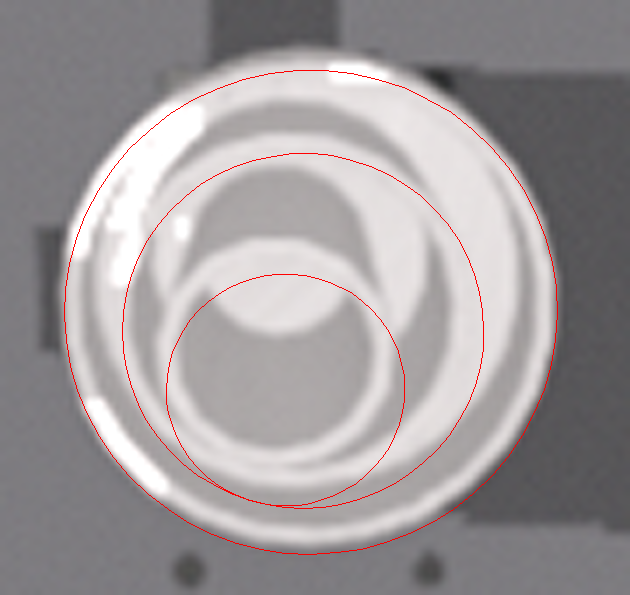

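Run:
```python
from h import *
w=np.load("w1.npz")
q=lambda u,v,z: bp(w,210+(u+.5)/7-.5,130+(v+.5)/7-.5,z).round(1)
print(q(311,295,34),q(290,310,66),q(276,362,96)); 
print(pr(w,[[437,22,96],[437,22,66],[437,22,34]]))
```

```text
[433.9  26.2] [430.2  22.4] [432.1  20.3]
[[250.58661818 185.83933803]
 [250.64729363 179.61502416]
 [250.70083722 174.12232245]]
```

View pics/w1a.png

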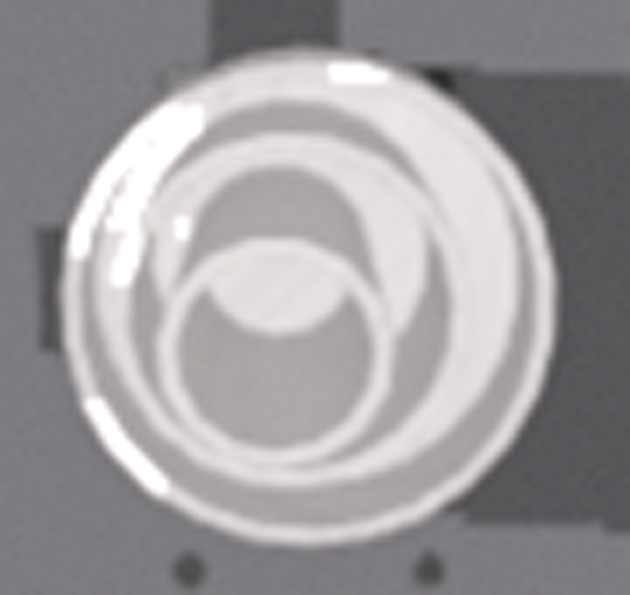

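>>> send_rows([
  [[0,0,0,-3.5,10,-0.8,-1],[0,0,0,0,20,0,-1],[0,0,0,0,25,0,-1],[0,0,0,0,25,0,-1],[0,0,0,0,25,0,-1],[0,0,0,0,25,0,-1],[0,0,0,0,20,0,-1],[0,0,0,0,10,0,-1],[0,0,0,0,0,0,-1]],
])

```text
time_s: 2.97
position: [430.7, 23.5, 68.3]
orientation: [-0.707, 0.001, 0.003, 0.707]
ft_force: [-0.7, -0.6, -0.3]
opening: 1.001
```

Run:
```python
from h import *
c=eyes.capture("side"); cv2.imwrite("pics/s1.png",cv2.resize(c["color"][100:280,110:330],None,fx=3.5,fy=3.3,interpolation=cv2.INTER_CUBIC))
c=eyes.capture("wrist"); cv2.imwrite("pics/w2.png",c["color"])
```

```text
(no output)
```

View pics/s1.png

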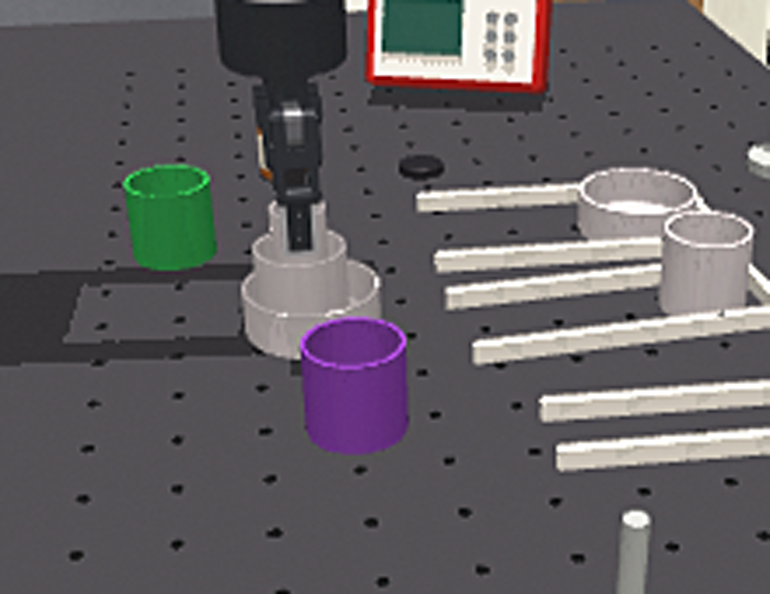

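View pics/w2.png

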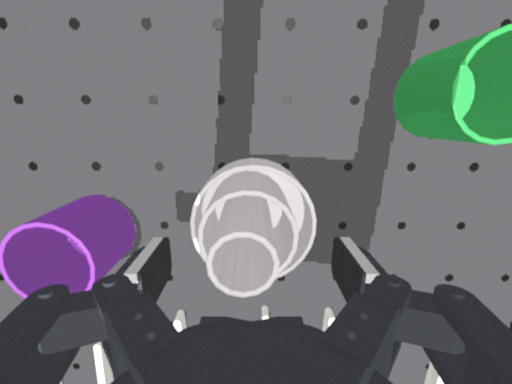

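Run:
```python
from h import *
c,s=wristcap(); print(s["time_s"],s["position"])
print(bp(c,243,264,96),bp(c,248,238,66),bp(c,253.5,222,34))
```

```text
3.0667 [433.41424474  22.97344045  71.66957004]
[432.89000107  19.99948939] [432.99816449  22.09949786] [435.47330085  25.64491525]
```

>>> send_rows([
  [[0,0,0,0,0.5,-3,-1],[0,0,0,0,0,0,0],[0,0,0,0,0,0,0.2],[0,0,0,0,0,0,0.5],[0,0,0,0,0,0,1],[0,0,0,0,0,0,1],[0,0,0,0,0,0,1],[0,0,0,0,0,0,1],[0,0,0,0,0,0,1]],
], force=30)

```text
time_s: 3.87
position: [433.9, 19.3, 71.3]
orientation: [0.707, 0.0, 0.0, -0.707]
ft_force: [-0.4, -0.4, 5.0]
opening: 0.414
```

>>> send_rows([
  [[0,0,0,0,-4,0,1],[0,0,0,0,-8,0,1],[0,0,0,0,-12,0,1],[0,0,0,0,-16,0,1],[0,0,0,0,-20,0,1],[0,0,0,0,-20,0,1],[0,0,0,0,-16,0,1],[0,0,0,0,-10,0,1],[0,0,0,0,-4,0,1],[0,0,0,0,0,0,1]],
])

```text
time_s: 4.7
position: [434.0, 19.3, 181.7]
orientation: [0.707, 0.001, 0.0, -0.707]
ft_force: [-0.2, -0.2, -1.7]
opening: 0.413
```

Run:
```python
from h import *
c=eyes.capture("side"); cv2.imwrite("pics/s2.png",cv2.resize(c["color"][70:280,110:400],None,fx=2.7,fy=2.7,interpolation=cv2.INTER_CUBIC)); s=env.state(); print(s["position"],R.from_quat(s["orientation"]).as_matrix().round(3),s["ft_force"],s["opening"])
```

```text
[433.47144871  19.38011657 180.5802911 ] [[ 1. -0. -0.]
 [ 0.  0.  1.]
 [-0. -1.  0.]] [ 0.54157569 -0.09457865 -2.17321447] 0.41256290653548866
```

View pics/s2.png

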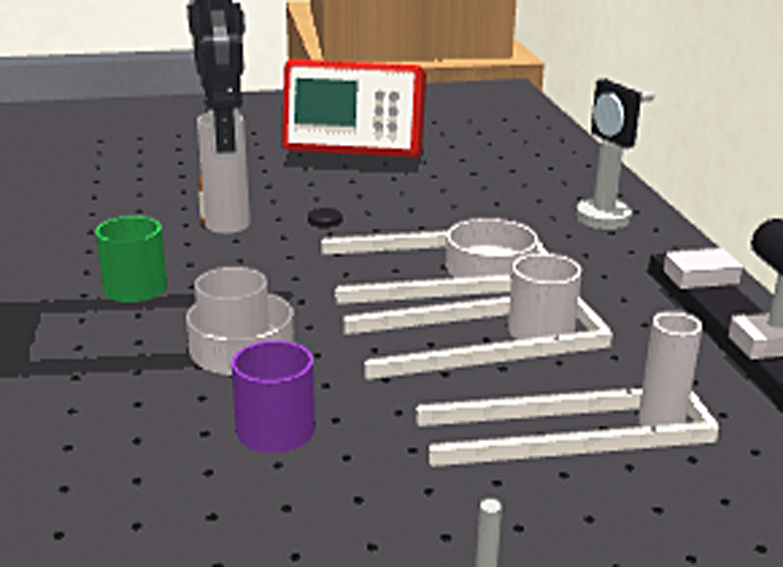

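>>> send_rows([
  [[0,0,0,8,0,-6,1],[0,0,0,16,0,-12,1],[0,0,0,24,0,-18,1],[0,0,0,26,0,-20,1],[0,0,0,26,0,-20,1],[0,0,0,26,0,-20,1],[0,0,0,26,0,-20,1],[0,0,0,26,0,-20,1],[0,0,0,20,0,-16,1],[0,0,0,12,0,-9,1],[0,0,0,4.5,0,-3,1],[0,0,0,0,0,0,1]],
])

```text
time_s: 5.75
position: [648.1, -145.6, 178.4]
orientation: [-0.707, 0.001, 0.001, 0.707]
ft_force: [0.1, 0.1, -0.8]
opening: 0.414
```

Run:
```python
from h import *
c,s=wristcap(); print(s["time_s"],s["position"],s["ft_force"],s["opening"])
im=cv2.resize(c["color"],None,fx=1.5,fy=1.5)
o=np.array([668.6,-145.6]);d=np.array([1,-.047]);d/=np.linalg.norm(d);n=np.array([-d[1],d[0]])
def L(x0,y0,x1,y1,z):
    P=np.array([[*(o+d*x0+n*y0),z],[*(o+d*x1+n*y1),z]]); p=np.round(pr(c,P)*1.5).astype(int); cv2.line(im,tuple(map(int,p[0])),tuple(map(int,p[1])),(0,0,255),1)
for y in (-29,-23,23,29): L(-110,y,104,y,14)
L(-110,-29,-110,29,14)
cv2.polylines(im,[np.round(circ(c,*(o-20*d),0,18)*1.5).astype(int)],True,(0,255,0),1)
cv2.imwrite("pics/w3.png",im)
c=eyes.capture("top");cv2.imwrite("pics/t3.png",cv2.resize(c["color"][90:280,120:400],None,fx=2.8,fy=2.8))
```

```text
5.75 [ 648.05546269 -145.59487575  178.41231826] [ 0.06593487  0.14654081 -0.76904331] 0.4135634860041772
```

View pics/w3.png

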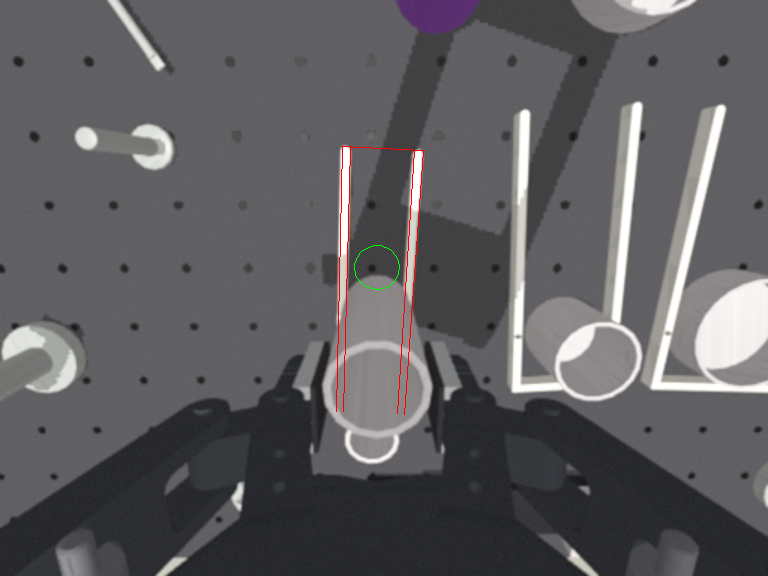

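View pics/t3.png

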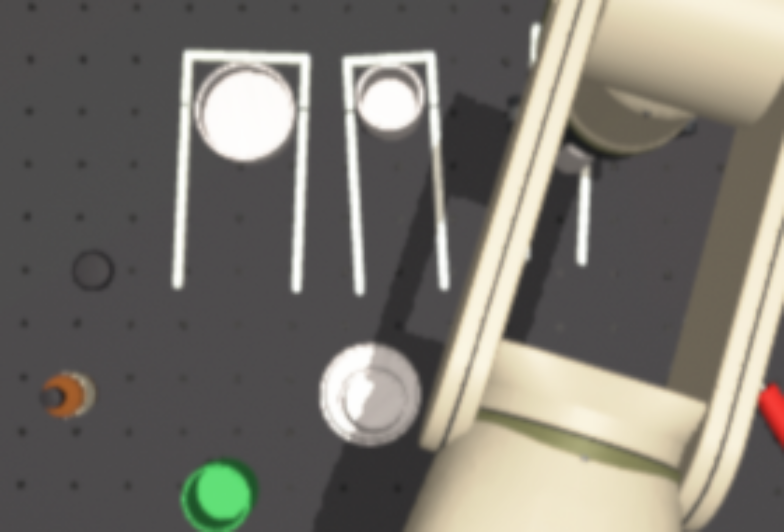

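>>> send_rows([
  [[0,0,0,0,5,1,1],[0,0,0,0,12,0,1],[0,0,0,0,18,0,1],[0,0,0,0,20,0,1],[0,0,0,0,18,0,1],[0,0,0,0,14,0,1],[0,0,0,0,10,0,1],[0,0,0,0,6,0,1],[0,0,0,0,4,0,1],[0,0,0,0,2,0,1],[0,0,0,0,1,0,1],[0,0,0,0,0,0,1]],
])

```text
time_s: 6.85
position: [648.7, -143.7, 71.6]
orientation: [0.707, 0.001, 0.0, -0.707]
ft_force: [-0.4, -0.2, -0.9]
opening: 0.412
```

Run:
```python
from h import *
s=env.state();print(s["position"],s["ft_force"])
c=eyes.capture("side"); s=env.state();print(s["position"],s["ft_force"]);cv2.imwrite("pics/s3.png",cv2.resize(c["color"][140:260,230:400],None,fx=4.5,fy=4.5,interpolation=cv2.INTER_CUBIC))
```

```text
[ 648.68597746 -143.74612113   71.58512045] [-0.36121742 -0.20395021 -0.92868665]
[ 648.70800134 -143.79733776   71.71286459] [ 0.47348421  0.19355651 -0.29538811]
```

View pics/s3.png

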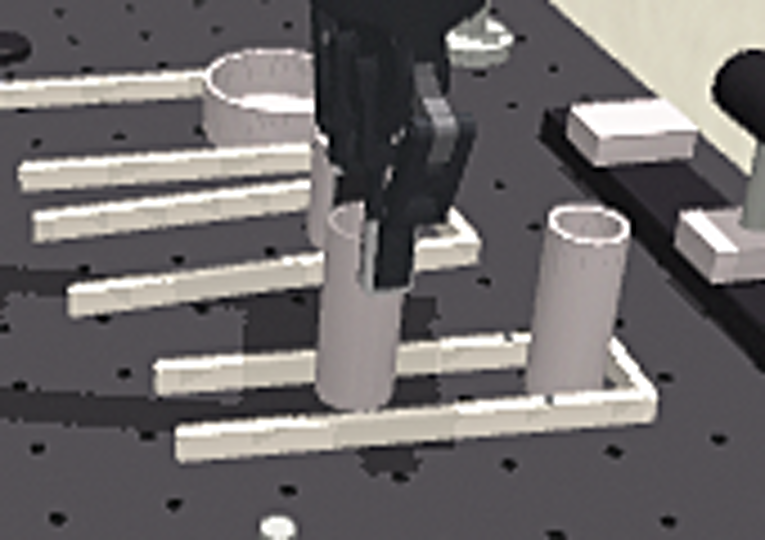

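>>> send_rows([
  [[0,0,0,0,2,-0.5,1],[0,0,0,0,2,0,1],[0,0,0,0,1.5,0,1],[0,0,0,0,1,0,1],[0,0,0,0,0.5,0,1],[0,0,0,0,0,0,1],[0,0,0,0,0,0,1]],
])

```text
time_s: 7.48
position: [648.1, -144.1, 63.8]
orientation: [-0.707, -0.0, 0.0, 0.707]
ft_force: [-0.3, -0.0, -1.0]
opening: 0.413
```

>>> send_rows([
  [[0,0,0,0,0.5,0,1],[0,0,0,0,0.5,0,1],[0,0,0,0,0,0,1]],
])

```text
time_s: 7.73
position: [648.4, -144.1, 63.4]
orientation: [0.707, 0.0, 0.0, -0.707]
ft_force: [-0.5, 0.4, 2.8]
opening: 0.415
```

>>> send_rows([
  [[0,0,0,0,0,0,0.1],[0,0,0,0,0,0,0],[0,0,0,0,0,0,-0.3],[0,0,0,0,0,0,-0.6],[0,0,0,0,0,0,-1],[0,0,0,0,0,0,-1],[0,0,0,0,-10,0,-1],[0,0,0,0,-25,0,-1],[0,0,0,0,-30,0,-1],[0,0,0,0,-30,0,-1],[0,0,0,0,-20,0,-1]],
])

```text
time_s: 8.65
position: [649.2, -144.4, 182.3]
orientation: [0.708, 0.002, 0.001, -0.707]
ft_force: [1.4, 0.4, 0.5]
opening: 1.002
```

>>> send_rows([
  [[0,0,0,-8,0,6,-1],[0,0,0,-16,0,12,-1],[0,0,0,-25,0,20,-1],[0,0,0,-26,0,20,-1],[0,0,0,-26,0,20,-1],[0,0,0,-26,0,20,-1],[0,0,0,-26,0,20,-1],[0,0,0,-26,0,20,-1],[0,0,0,-20,0,16,-1],[0,0,0,-12,0,9,-1],[0,0,0,-4,0,3,-1],[0,0,0,0,0,0,-1]],
])

```text
time_s: 9.65
position: [432.9, 22.4, 178.7]
orientation: [0.707, 0.001, 0.0, -0.707]
ft_force: [0.1, 0.3, 0.1]
opening: 1.002
```

Run:
```python
from h import *
c,s=wristcap(); print(s["time_s"],s["position"])
np.savez("w4.npz",K=c["K"],extrinsics=c["extrinsics"])
cv2.imwrite("pics/w4.png",cv2.resize(c["color"],None,fx=1.5,fy=1.5,interpolation=cv2.INTER_CUBIC))
c=eyes.capture("side"); cv2.imwrite("pics/s4.png",cv2.resize(c["color"][70:280,110:400],None,fx=2.7,fy=2.7))
```

```text
9.65 [432.9007514   22.37970399 178.7340035 ]
```

View pics/w4.png

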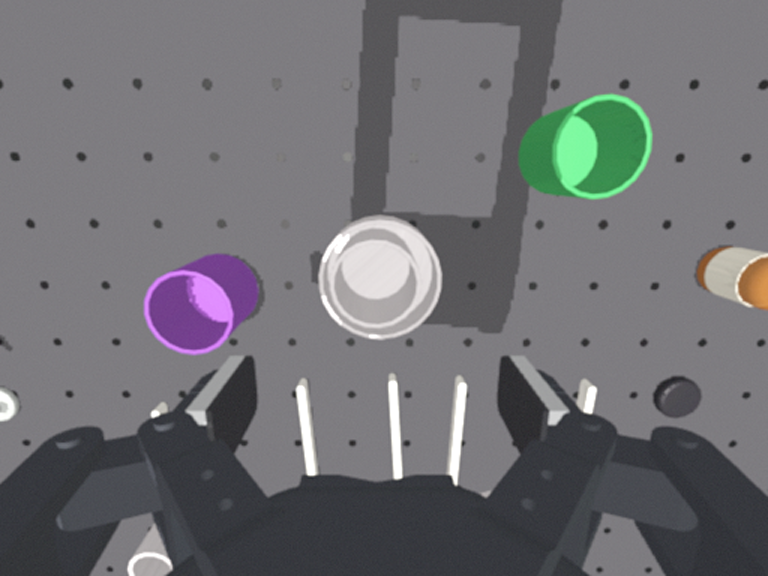

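View pics/s4.png

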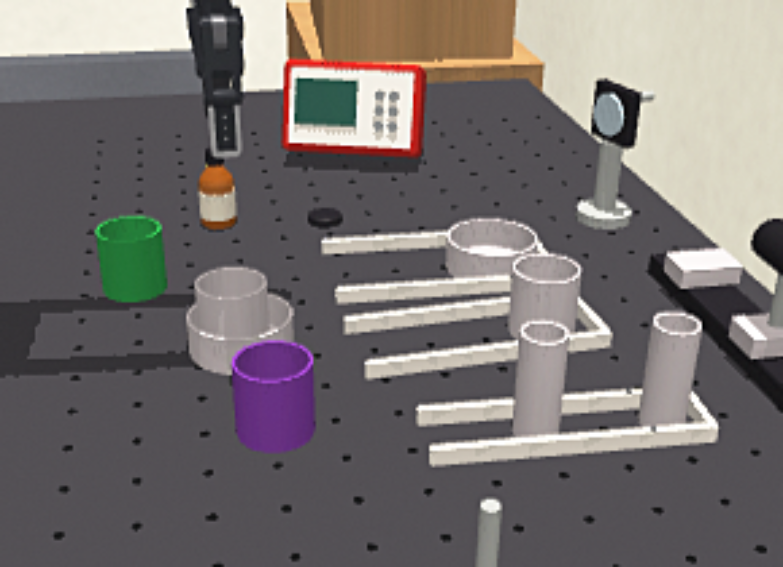

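Run:
```python
from h import *
i=cv2.imread("pics/w4.png")[205:350,305:455]; cv2.imwrite("pics/w4z.png",cv2.resize(i,None,fx=4,fy=4,interpolation=cv2.INTER_CUBIC))
```

```text
(no output)
```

View pics/w4z.png

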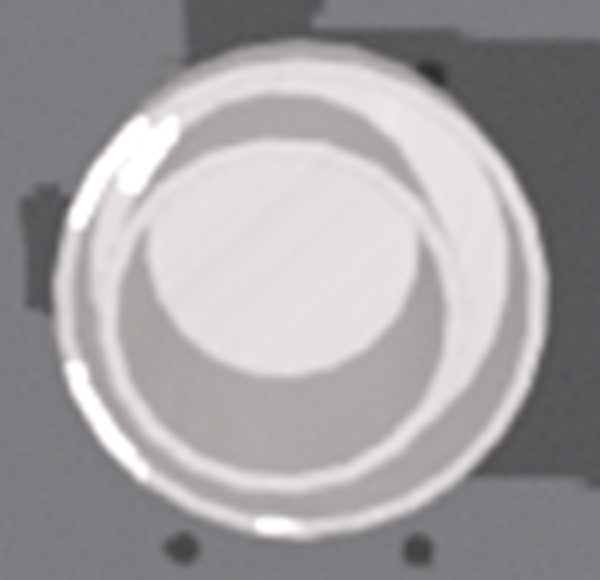

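Run:
```python
from h import *
w=np.load("w4.npz")
print(bp(w,250,188.9,66),bp(w,253.3,185.7,34),env.state()["position"])
```

```text
[430.40490791  22.20327024] [435.20208586  25.66611834] [433.86131152  21.51053705 178.55190546]
```

>>> send_rows([
  [[0,0,0,-2.5,10,0.5,-1],[0,0,0,0,20,0,-1],[0,0,0,0,25,0,-1],[0,0,0,0,25,0,-1],[0,0,0,0,22,0,-1],[0,0,0,0,18,0,-1],[0,0,0,0,12,0,-1],[0,0,0,0,5,0,-1],[0,0,0,0,2,0,-1],[0,0,0,0,0,0,-1],[0,0,0,0,0,0,-1]],
])

```text
time_s: 10.67
position: [431.2, 22.1, 39.4]
orientation: [0.707, 0.0, 0.0, -0.707]
ft_force: [0.1, -0.2, 0.9]
opening: 1.002
```

Run:
```python
from h import *
s=env.state(); print(s["position"],s["ft_force"])
c=eyes.capture("wrist"); cv2.imwrite("pics/w5.png",c["color"])
```

```text
[431.21826685  22.1163804   39.41033022] [ 0.07939355 -0.16683712  0.92839071]
```

View pics/w5.png

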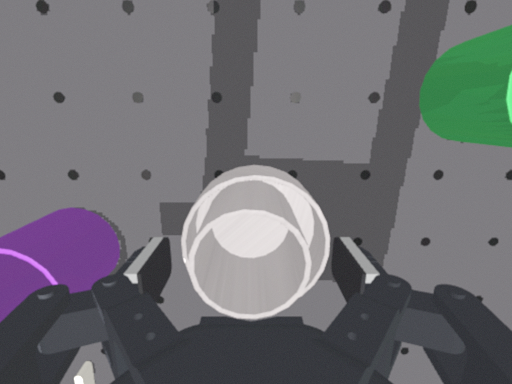

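>>> send_rows([
  [[0,0,0,0,1,0,-0.6],[0,0,0,0,0,0,-0.4],[0,0,0,0,0,0,-0.2],[0,0,0,0,0,0,0.2],[0,0,0,0,0,0,0.6],[0,0,0,0,0,0,1],[0,0,0,0,0,0,1],[0,0,0,0,0,0,1]],
], force=35)

```text
time_s: 11.38
position: [431.4, 22.3, 38.8]
orientation: [0.707, 0.001, 0.0, -0.707]
ft_force: [-0.2, 1.1, 6.0]
opening: 0.686
```

>>> send_rows([
  [[0,0,0,0,-4,0,1],[0,0,0,0,-8,0,1],[0,0,0,0,-12,0,1],[0,0,0,0,-16,0,1],[0,0,0,0,-20,0,1],[0,0,0,0,-20,0,1],[0,0,0,0,-16,0,1],[0,0,0,0,-10,0,1],[0,0,0,0,-4,0,1],[0,0,0,0,0,0,1]],
])

```text
time_s: 12.22
position: [431.1, 22.3, 148.7]
orientation: [0.707, 0.001, 0.0, -0.707]
ft_force: [-0.2, 1.3, -2.1]
opening: 0.683
```

Run:
```python
from h import *
s=env.state(); print(s["position"],s["ft_force"],s["opening"])
c=eyes.capture("side"); cv2.imwrite("pics/s5.png",cv2.resize(c["color"][70:280,110:400],None,fx=2.7,fy=2.7))
```

```text
[431.08129102  22.29894949 148.74993423] [-0.21943427  1.32031953 -2.13542723] 0.6825850751289303
```

View pics/s5.png

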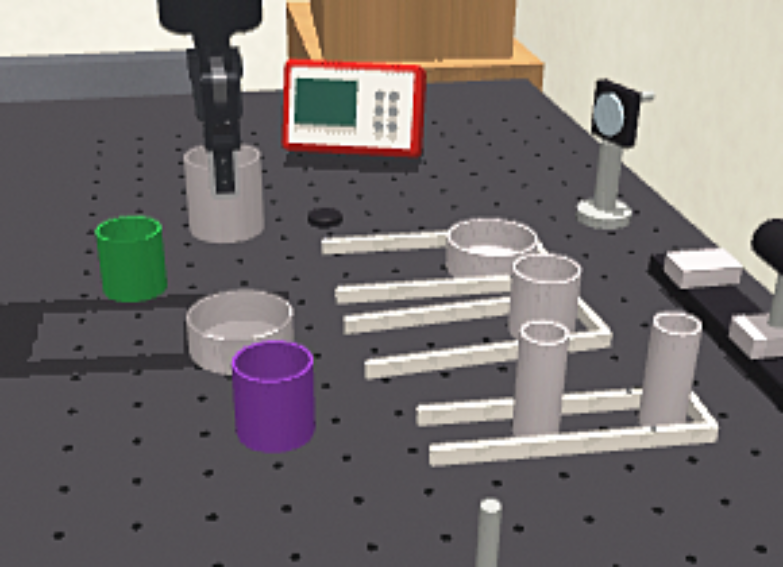

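>>> send_rows([
  [[0,0,0,6,0,-1,1],[0,0,0,14,0,-2,1],[0,0,0,22,0,-2,1],[0,0,0,26,0,-3,1],[0,0,0,26,0,-3,1],[0,0,0,26,0,-3,1],[0,0,0,25,0,-2,1],[0,0,0,18,0,-2,1],[0,0,0,9,0,-1,1],[0,0,0,3,0,0,1],[0,0,0,0,0,0,1],[0,0,0,0,0,0,1]],
])

```text
time_s: 13.27
position: [604.6, 3.5, 146.5]
orientation: [-0.707, 0.001, 0.001, 0.707]
ft_force: [-0.8, 0.5, -2.8]
opening: 0.686
```

Run:
```python
from h import *
c,s=wristcap(); print(s["time_s"],s["position"],s["ft_force"],s["opening"])
im=cv2.resize(c["color"],None,fx=1.5,fy=1.5)
o=np.array([640.9,5.56]);d=np.array([1,.0636]);d/=np.linalg.norm(d);n=np.array([-d[1],d[0]])
def L(x0,y0,x1,y1,z):
    P=np.array([[*(o+d*x0+n*y0),z],[*(o+d*x1+n*y1),z]]); p=np.round(pr(c,P)*1.5).astype(int); cv2.line(im,tuple(map(int,p[0])),tuple(map(int,p[1])),(0,0,255),1)
for y in (-42,-36,36,42): L(-110,y,104,y,14)
L(-110,-42,-110,42,14)
cv2.imwrite("pics/w6.png",im)
```

```text
13.2667 [604.64641511   3.51776414 146.46077366] [-0.78262442  0.52557935 -2.78111158] 0.6855594342071454
```

View pics/w6.png

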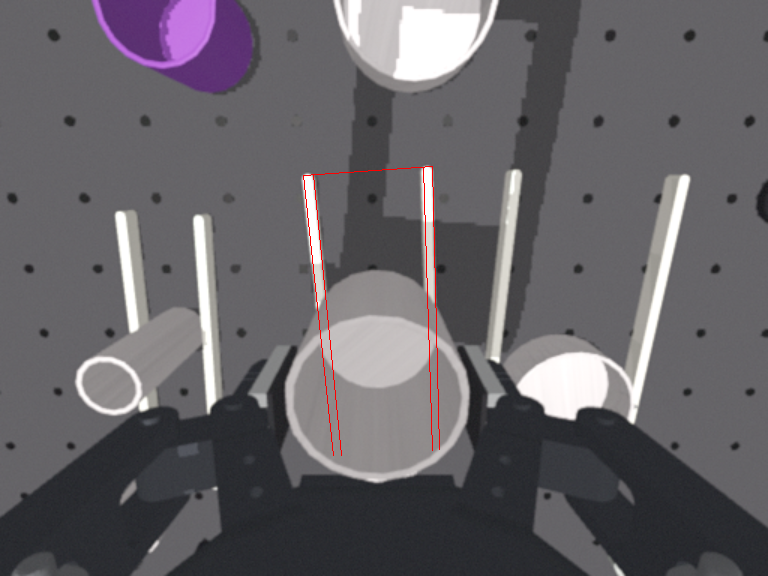

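>>> send_rows([
  [[0,0,0,0,5,0,1],[0,0,0,0,12,0,1],[0,0,0,0,18,0,1],[0,0,0,0,20,0,1],[0,0,0,0,18,0,1],[0,0,0,0,14,0,1],[0,0,0,0,10,0,1],[0,0,0,0,6,0,1],[0,0,0,0,4,0,1],[0,0,0,0,2,0,1],[0,0,0,0,0,0,1],[0,0,0,0,0,0,1]],
])

```text
time_s: 14.32
position: [606.3, 3.4, 39.7]
orientation: [0.707, 0.001, 0.0, -0.707]
ft_force: [-0.1, -0.5, -1.8]
opening: 0.684
```

>>> send_rows([
  [[0,0,0,0,2,0,1],[0,0,0,0,1,0,1],[0,0,0,0,1,0,1],[0,0,0,0,0.5,0,1],[0,0,0,0,0,0,1],[0,0,0,0,0,0,1]],
])

```text
time_s: 14.82
position: [605.8, 3.4, 34.8]
orientation: [0.707, 0.0, 0.0, -0.707]
ft_force: [-2.5, 0.1, 4.2]
opening: 0.681
```

>>> send_rows([
  [[0,0,0,0,0,0,-0.42],[0,0,0,0,0,0,-0.5],[0,0,0,0,0,0,-0.7],[0,0,0,0,0,0,-1],[0,0,0,0,0,0,-1],[0,0,0,0,0,0,-1],[0,0,0,0,-8,0,-1],[0,0,0,0,-20,0,-1],[0,0,0,0,-30,0,-1],[0,0,0,0,-30,0,-1],[0,0,0,0,-22,0,-1]],
])

```text
time_s: 15.73
position: [606.4, 3.4, 147.8]
orientation: [0.707, 0.001, 0.001, -0.707]
ft_force: [1.2, -1.1, 0.6]
opening: 1.0
```

>>> send_rows([
  [[0,0,0,-6,-4,1,-1],[0,0,0,-14,0,2,-1],[0,0,0,-22,0,3,0],[0,0,0,-26,0,3,0.5],[0,0,0,-26,0,3,0.8],[0,0,0,-26,0,3,0.8],[0,0,0,-24,0,3,0.8],[0,0,0,-16,0,2,0.8],[0,0,0,-8,0,2,0.8],[0,0,0,-4,0,0,0.8],[0,0,0,0,0,0,0.8],[0,0,0,0,0,0,0.8]],
])

```text
time_s: 16.73
position: [434.2, 25.2, 148.6]
orientation: [0.707, 0.0, 0.0, -0.707]
ft_force: [-0.2, -0.4, -0.7]
opening: 0.101
```

Run:
```python
from h import *
c,s=wristcap(); print(s["time_s"],s["position"],s["opening"])
np.savez("w7.npz",K=c["K"],extrinsics=c["extrinsics"])
cv2.imwrite("pics/w7.png",cv2.resize(c["color"],None,fx=1.5,fy=1.5,interpolation=cv2.INTER_CUBIC))
c=eyes.capture("side"); cv2.imwrite("pics/s7.png",cv2.resize(c["color"][70:280,110:400],None,fx=2.7,fy=2.7))
```

```text
16.7333 [434.22334161  25.24170718 148.60843742] 0.10132169064721003
```

View pics/w7.png

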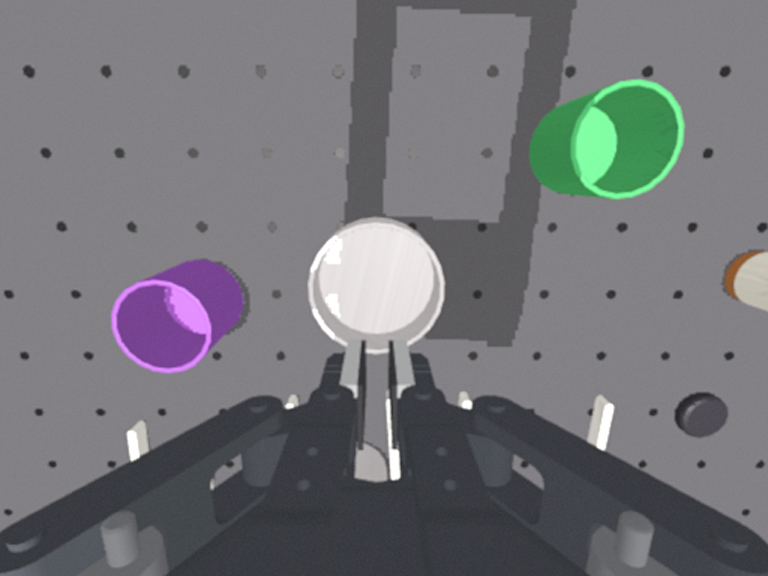

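View pics/s7.png

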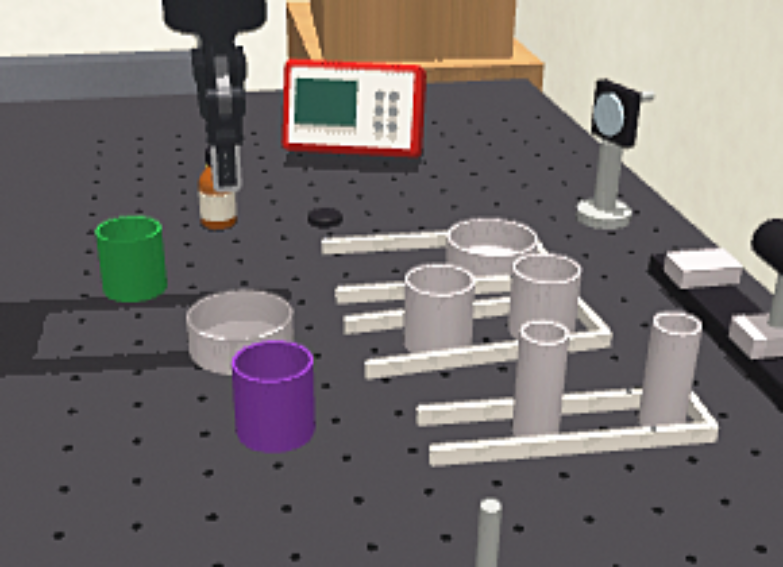

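>>> send_rows([
  [[0,0,0,0.5,12,0.3,0.8],[0,0,0,0,25,0,0.8],[0,0,0,0,28,0,0.8],[0,0,0,0,28,0,0.8],[0,0,0,0,22,0,0.8],[0,0,0,0,12,0,0.8],[0,0,0,0,7,0,0.8],[0,0,0,0,4,0,0.8],[0,0,0,0,0,0,0.8],[0,0,0,0,0,0,0.8]],
])

```text
time_s: 17.67
position: [434.9, 25.6, 11.0]
orientation: [0.707, 0.0, 0.0, -0.707]
ft_force: [-0.5, 0.1, 0.0]
opening: 0.099
```

Run:
```python
from h import *
s=env.state(); print(s["position"],s["ft_force"])
c=eyes.capture("wrist"); cv2.imwrite("pics/w8.png",c["color"])
c=eyes.capture("side"); cv2.imwrite("pics/s8.png",cv2.resize(c["color"][70:280,110:400],None,fx=2.7,fy=2.7))
```

```text
[434.8982353   25.56295946  11.03626659] [-0.52970157  0.07953185  0.02881095]
```

View pics/w8.png

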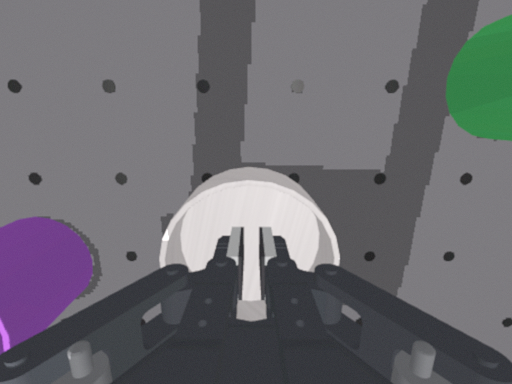

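View pics/s8.png

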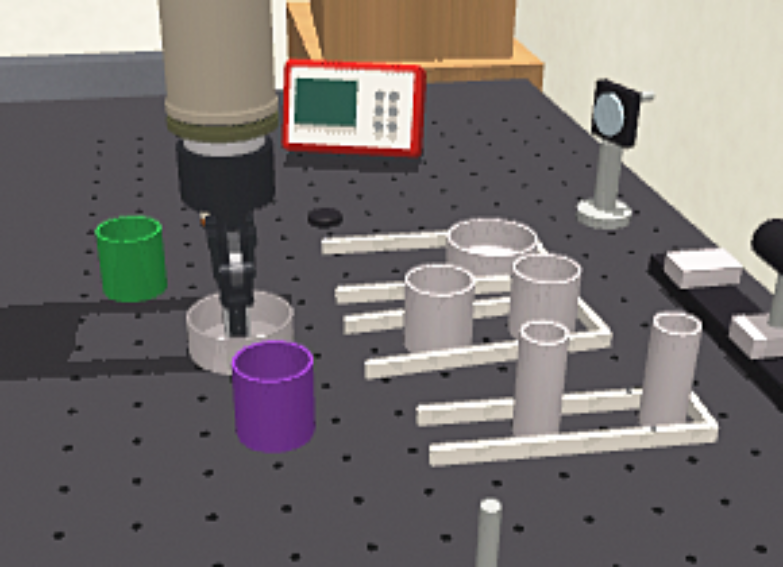

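>>> send_rows([
  [[0,0,0,5,0,0,0.8],[0,0,0,7,0,0,0.8],[0,0,0,7,0,0,0.8],[0,0,0,7,0,0,0.8],[0,0,0,7,0,0,0.8],[0,0,0,7,0,0,0.8],[0,0,0,6,0,0,0.8],[0,0,0,4,0,0,0.8],[0,0,0,1,0,0,0.8],[0,0,0,-8,0,0,0.8],[0,0,0,-10,0,0,0.8],[0,0,0,-8,0,0,0.8]],
])

```text
time_s: 18.77
position: [457.6, 25.7, 9.9]
orientation: [-0.707, 0.0, 0.001, 0.707]
ft_force: [-0.8, 0.3, 0.0]
opening: 0.1
```

Run:
```python
from h import *
c,s=wristcap(); print(s["position"],s["ft_force"]); print(pr(c,[[*s["position"][:2],34]]))
cv2.imwrite("pics/w9.png",c["color"])
```

```text
[457.61981149  25.69931454   9.89114478] [-0.84425346  0.26909037  0.02135298]
[[249.08094569 264.68643615]]
```

View pics/w9.png

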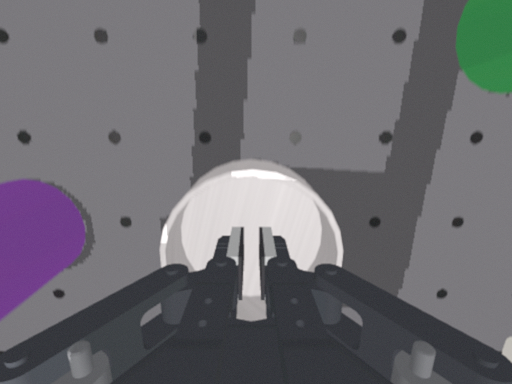

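>>> send_rows([
  [[0,0,0,0,0,5,0.8],[0,0,0,0,0,7,0.8],[0,0,0,0,0,7,0.8],[0,0,0,0,0,7,0.8],[0,0,0,0,0,8,0.8],[0,0,0,0,0,8,0.8],[0,0,0,0,0,8,0.8],[0,0,0,0,0,8,0.8],[0,0,0,0,0,8,0.8],[0,0,0,0,0,7,0.8],[0,0,0,0,0,5,0.8],[0,0,0,0,0,2,0.8]],
])

```text
time_s: 19.82
position: [458.9, 106.5, 10.3]
orientation: [-0.707, -0.0, 0.0, 0.707]
ft_force: [0.3, -0.9, 0.2]
opening: 0.098
```

Run:
```python
from h import *
c,s=wristcap(); print(s["position"],s["ft_force"]); print(pr(c,[[*s["position"][:2],34]]))
cv2.imwrite("pics/w10.png",c["color"])
c=eyes.capture("side"); cv2.imwrite("pics/s10.png",cv2.resize(c["color"][70:280,110:400],None,fx=2.7,fy=2.7))
```

```text
[458.94011669 106.51415684  10.25843439] [ 0.26504269 -0.87716168  0.1967347 ]
[[249.09029478 264.34022588]]
```

View pics/w10.png

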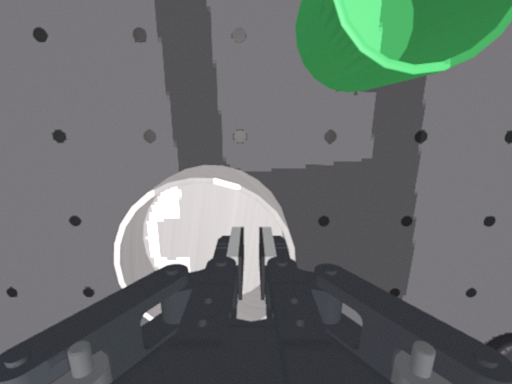

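View pics/s10.png

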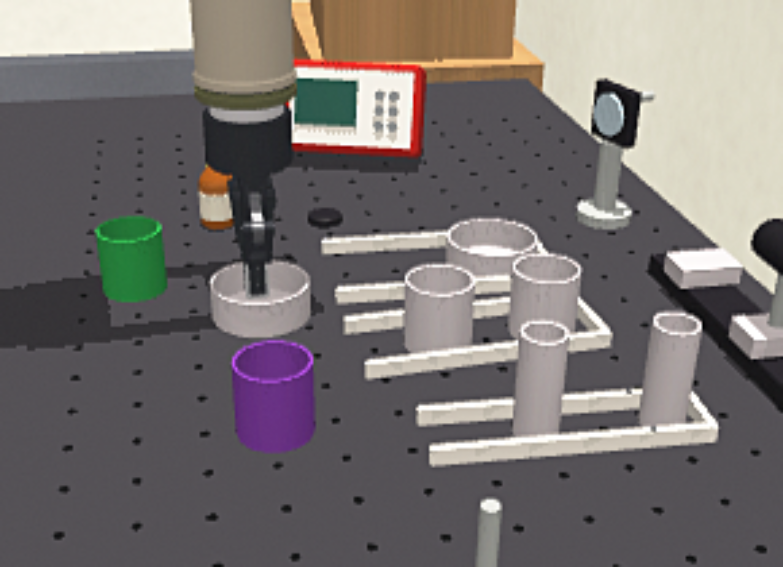

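>>> send_rows([
  [[0,0,0,0,0,4,0.8],[0,0,0,0,0,7,0.8],[0,0,0,0,0,8,0.8],[0,0,0,0,0,9,0.8],[0,0,0,0,0,9,0.8],[0,0,0,0,0,9,0.8],[0,0,0,0,0,8,0.8],[0,0,0,0,0,7,0.8],[0,0,0,0,0,5,0.8],[0,0,0,0,0,2,0.8],[0,0,0,0,0,0,0.8],[0,0,0,0,0,-10,0.8]],
])

```text
time_s: 20.92
position: [459.1, 164.4, 10.4]
orientation: [-0.707, -0.001, 0.0, 0.707]
ft_force: [-0.0, -0.2, 0.2]
opening: 0.102
```

>>> send_rows([
  [[0,0,0,0,0,-10,0.8],[0,0,0,6,0,-2,0.8],[0,0,0,6,0,0,0.8],[0,0,0,0,0,0,0.8]],
])

```text
time_s: 21.25
position: [472.8, 151.0, 10.8]
orientation: [-0.707, -0.0, -0.001, 0.707]
ft_force: [0.9, -1.0, 0.7]
opening: 0.098
```

Run:
```python
from h import *
c,s=wristcap(); print(s["position"],s["ft_force"]); print(pr(c,[[*s["position"][:2],34]]))
cv2.imwrite("pics/w11.png",c["color"]); np.savez("w11.npz",K=c["K"],extrinsics=c["extrinsics"])
c=eyes.capture("top"); cv2.imwrite("pics/t11.png",cv2.resize(c["color"][90:280,120:360],None,fx=3,fy=3))
```

```text
[472.76357337 151.01212585  10.83116615] [ 0.90574226 -1.01905012  0.67716093]
[[249.1144347  263.81707004]]
```

View pics/w11.png

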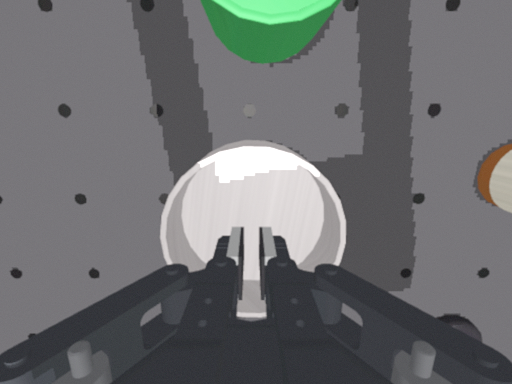

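View pics/t11.png

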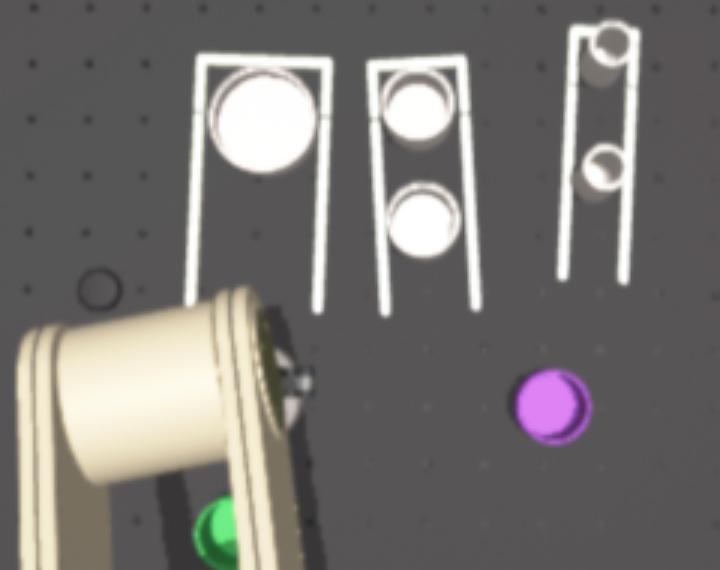

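>>> send_rows([
  [[0,0,0,5,0,0.8,0.8],[0,0,0,8,0,0,0.8],[0,0,0,8,0,0,0.8],[0,0,0,8,0,-0.2,0.8],[0,0,0,8,0,-0.2,0.8],[0,0,0,8,0,-0.2,0.8],[0,0,0,8,0,-0.2,0.8],[0,0,0,8,0,-0.2,0.8],[0,0,0,8,0,-0.2,0.8],[0,0,0,6,0,-0.2,0.8],[0,0,0,3,0,0,0.8],[0,0,0,0,0,0,0.8]],
])

```text
time_s: 22.35
position: [549.8, 151.1, 10.4]
orientation: [-0.707, -0.0, -0.0, 0.707]
ft_force: [0.7, 0.2, -0.3]
opening: 0.104
```

Run:
```python
from h import *
c,s=wristcap(); print(s["position"],s["ft_force"]); print(pr(c,[[*s["position"][:2],34]]))
cv2.imwrite("pics/w12.png",c["color"])
c=eyes.capture("side"); cv2.imwrite("pics/s12.png",cv2.resize(c["color"][70:280,110:400],None,fx=2.7,fy=2.7))
```

```text
[549.81965331 151.0510501   10.36341249] [ 0.73453282  0.2393617  -0.29433897]
[[249.09046184 264.25922487]]
```

View pics/w12.png

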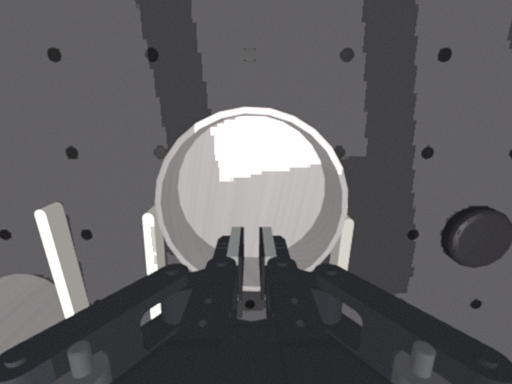

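View pics/s12.png

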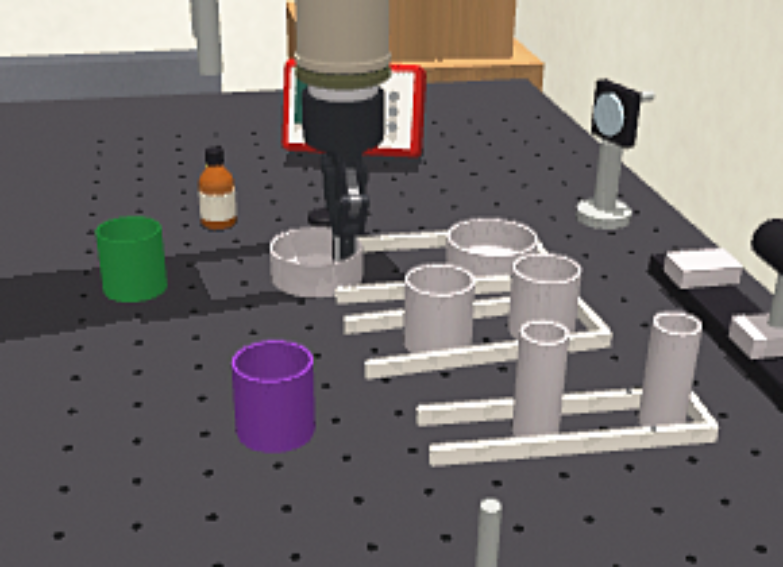

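>>> send_rows([
  [[0,0,0,4,0,-0.2,0.8],[0,0,0,7,0,-0.2,0.8],[0,0,0,8,0,-0.2,0.8],[0,0,0,8,0,-0.2,0.8],[0,0,0,8,0,-0.2,0.8],[0,0,0,8,0,-0.2,0.8],[0,0,0,8,0,-0.2,0.8],[0,0,0,7,0,-0.2,0.8],[0,0,0,5,0,0,0.8],[0,0,0,3,0,0,0.8],[0,0,0,0,0,0,0.8],[0,0,0,0,0,0,0.8]],
])

```text
time_s: 23.45
position: [615.1, 149.5, 10.2]
orientation: [-0.707, -0.0, 0.0, 0.707]
ft_force: [0.3, 0.6, -0.2]
opening: 0.101
```

Run:
```python
from h import *
c,s=wristcap(); print(s["position"],s["ft_force"]); print(pr(c,[[*s["position"][:2],34]]))
cv2.imwrite("pics/w13.png",c["color"])
c=eyes.capture("side"); cv2.imwrite("pics/s13.png",cv2.resize(c["color"][110:250,210:350],None,fx=5,fy=4,interpolation=cv2.INTER_CUBIC))
```

```text
[615.07176061 149.53560197  10.20546577] [ 0.33006649  0.60664619 -0.23207058]
[[249.08530495 264.40165793]]
```

View pics/w13.png

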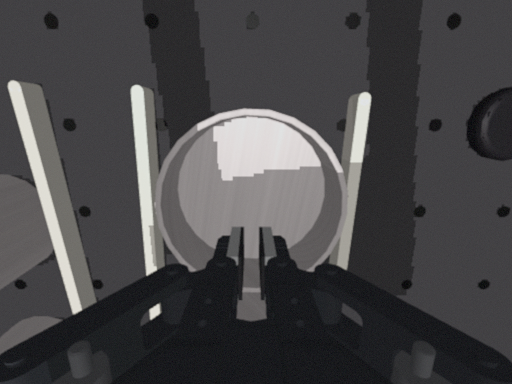

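View pics/s13.png

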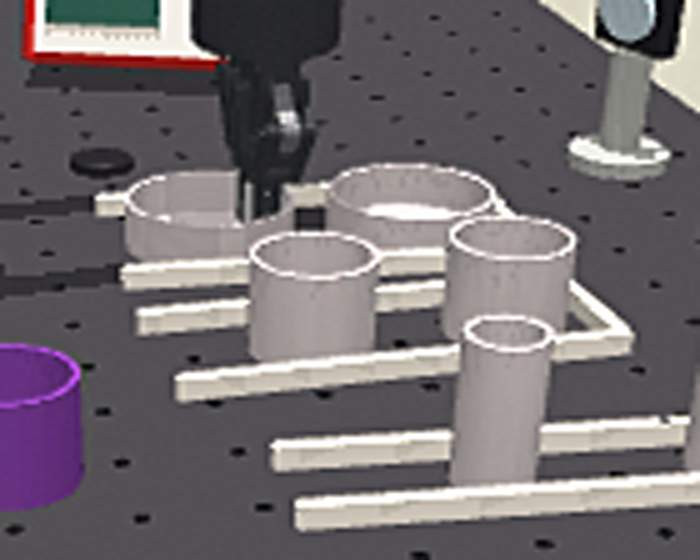

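>>> send_rows([
  [[0,0,0,2,0,0,0.8],[0,0,0,2,0,0,0.8],[0,0,0,0,0,0,0.8],[0,0,0,-6,0,0,0.8],[0,0,0,-10,0,0,0.8],[0,0,0,-9,0,0,0.8],[0,0,0,0,-2,0,0.8],[0,0,0,0,-6,0,0.8],[0,0,0,0,-15,0,0.8],[0,0,0,0,-25,0,0.8],[0,0,0,0,-30,0,0.8],[0,0,0,0,-30,0,0.8]],
])

```text
time_s: 24.55
position: [594.0, 149.4, 119.7]
orientation: [0.707, -0.0, -0.0, -0.707]
ft_force: [1.2, 0.0, 0.5]
opening: 0.098
```

>>> send_rows([
  [[0,0,0,-15,-20,0,0.8],[0,0,0,-30,-20,0,0.8],[0,0,0,-30,-10,0,0.8],[0,0,0,-30,0,10,0.8],[0,0,0,-30,0,20,0.8],[0,0,0,-30,0,30,0.8],[0,0,0,-20,0,35,0.8],[0,0,0,-10,0,35,0.8],[0,0,0,0,0,35,0.8],[0,0,0,0,0,20,0.8],[0,0,0,0,0,0,0.8],[0,0,0,0,0,0,0.8]],
])

```text
time_s: 25.55
position: [399.5, 334.9, 169.0]
orientation: [-0.707, -0.001, 0.001, 0.707]
ft_force: [-0.6, -0.5, -0.3]
opening: 0.1
```

```bash
cat > fin.py <<'E'
from h import *
print(env.state()["position"],env.state()["time_s"])
c=eyes.capture("top"); cv2.imwrite("pics/t14.png",cv2.resize(c["color"][90:300,110:420],None,fx=2.5,fy=2.5,interpolation=cv2.INTER_CUBIC))
rows={"large":((641.5,148.7),-.0289,52,45,34,-52),"medium":((640.9,5.56),.0636,36,30,62,-35),"small":((668.6,-145.6),-.0469,23,18,88,-20)}
im=cv2.resize(c["color"][90:205,170:345],None,fx=4.5,fy=4.5,interpolation=cv2.INTER_CUBIC)
cv2.imwrite("pics/t14r.png",im)
c=eyes.capture("side"); cv2.imwrite("pics/s14.png",cv2.resize(c["color"][110:360,110:420],None,fx=2.5,fy=2.4,interpolation=cv2.INTER_CUBIC))
E
python3 fin.py
```

```text
[399.54556714 334.92097097 169.02568982] 25.55
```

View pics/t14r.png

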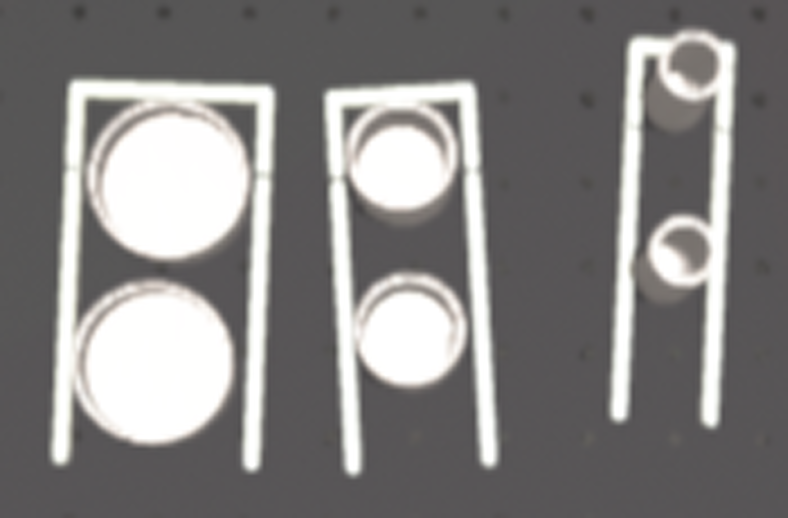

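View pics/s14.png

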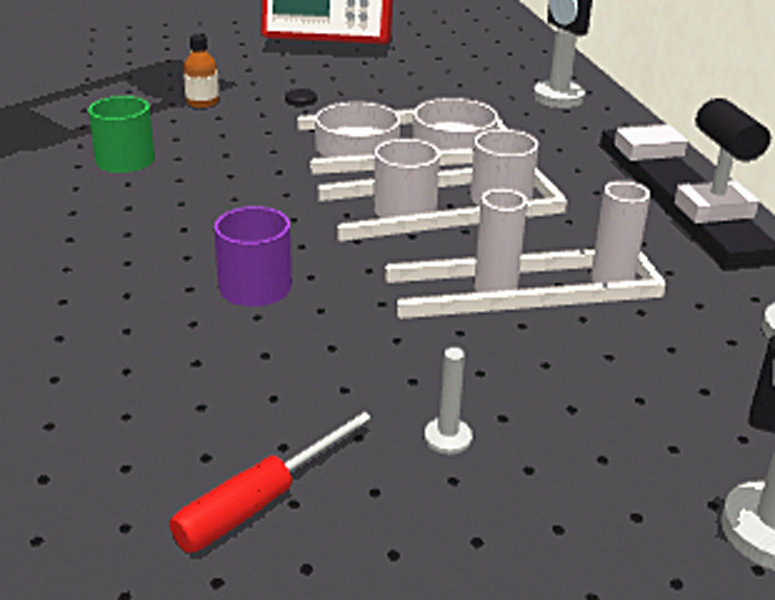

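View pics/t14.png

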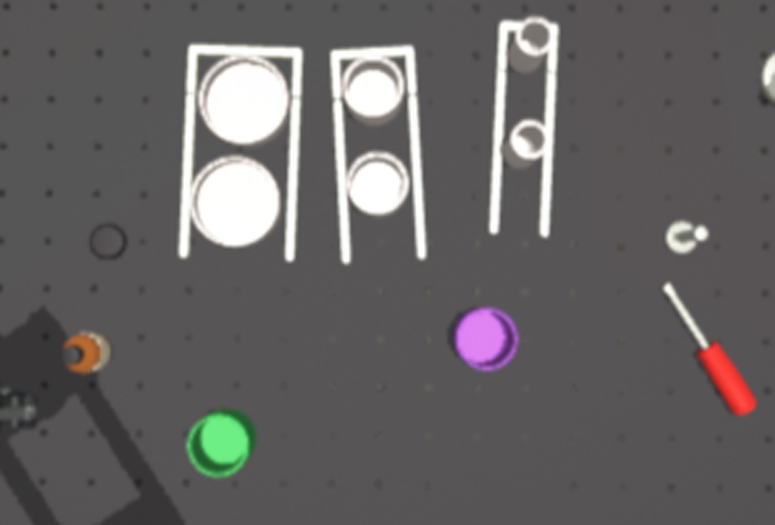

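Run:
```python
from h import *
c=eyes.capture("top")
rows={"large":((641.5,148.7),-.0289,34,[(154,362),(169,180)]),"medium":((640.9,5.56),.0636,62,[(411,330),(402,157)]),"small":((668.6,-145.6),-.0469,88,[(683,250),(692,65)])}
for n,(o,b,z,ps) in rows.items():
    d=np.array([1,b]);d/=np.linalg.norm(d)
    for u,v in ps:
        p=bp(c,170+(u+.5)/4.5-.5,90+(v+.5)/4.5-.5,z)-o; print(n,(p@d).round(1),(p@[-d[1],d[0]]).round(1))
print(env.state()["ft_force"],env.state()["joint_vel"].round(3))
```

```text
large -50.8 -0.1
large 53.3 -4.2
medium -34.2 1.0
medium 62.1 0.5
small -20.9 2.8
small 79.7 2.6
[-0.77415242  0.29946222  0.3183769 ] [-0.007 -0.005  0.007  0.002 -0.001  0.002]
```

```bash
python3 -c "
from bench import ticket; print(ticket.sign_off())"
```

```text
the job is handed in; nothing more can be done
None
```

I took the nest apart and filed all three cups in their own rows, then handed the job in at about 26 s of the 72 s allowed. I gripped the small and medium cups, lifted them out and lowered them until the force reading showed contact. I towed the large cup along the board with nearly shut fingers.

My last checks used the top and side cameras. Positions are from the top camera, in each row's own frame, good to a few mm:

| Cup | x (mm) | Allowed x (mm) | y (mm) | Allowed y (mm) |
|---|---|---|---|---|
| Large | -51 | -67 to 0 | 0 | ±10 |
| Medium | -34 | -82 to 20 | 1 | ±9 |
| Small | -21 | -94 to 55 | 3 | ±8 |

- **Stock cups:** they stand upright behind the new cups at x ≈ 53 (large), 62 (medium) and 80 mm (small), within limits.
- **Bystanders:** the bottle, lens cap, post, screwdriver and the green and purple cups appear where they were. I judged this by eye and did not measure it.
- **Arm:** it was parked clear and almost still, with wrist force under 1 N.
- **Disagreement:** the top and wrist cameras differed by 3 to 5 mm in x on the nest, so I used the wrist camera for the grasps. The row positions found from the top camera matched the wrist view of the medium and small rows to about 1–2 mm.

No check failed, and handing in reported no verdict.

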